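Lock the gearbox housing and hold its cover down

TASK

First lock the yellow gearbox housing in its cradle by sliding the red-knobbed bolt fully home into the keeper. Then work the aluminium cover (it has a grip rib) over the locating pin in the housing until it drops on, square with the housing, and press it down against the springs until it sits flush on the housing all round. Finish like that, still holding the cover down with the gripper, with the bolt still home; do not disturb the other things on the bench.

Things in the scene. Friction and masses are not known exactly. Their poses are not given: they have to be found in the camera images.
- cradle: Fixed dark steel base plate with the yellow open-topped gearbox housing on it. Origin at bench level straight below the locating pin, the centre of the housing. Housing outside 106 mm (x) by 136 mm (y), walls 10 mm thick, top face 60 mm above the bench. The plate, 12 mm thick, spans x -145 to +75, y -85 to +85 mm. The bolt is on its -x side.
- pin_tip (a point): Middle of the top end of the steel locating pin: upright, 12 mm diameter, its end bevelled over the last 3 mm, standing 18 mm above the housing's top face (78 mm above the bench).
- bolt (a joint): The sliding bolt, m: 0 fully drawn back, 0.045 fully home in the keeper (within 4 mm of that counts as home). It slides along the cradle's +y, starts somewhere between 0 and 0.015, takes about 2 N and stays where it is left.
- bolt_knob (a point): Top end of the bolt's red knob: an upright round post 16 mm in diameter, red and free to grip between 52 and 85 mm above the bench (this point is at 85 mm). The steel guides below it reach to 42 mm above the bench; the knob is 110 mm to the -x side of the pin axis, and moves with the bolt.
- keeper (a point): Middle of the keeper, a yellow lug of the housing with the hole that the bolt's 12 mm rod enters, 30 mm above the bench, 16 mm long along y.
- seat (a joint): The black sprung sealing frame inside the top of the housing, m: 0 up, when it stands 5 mm proud of the housing's top face; 0.005 pushed level with that face. It takes about 6.5 N to start moving and about 14.5 N to be level, the cover's weight included, and springs back up when let go.
- cover: Loose aluminium cover, 0.3 to 0.5 kg, rib up on the bench: plate 106 (x) by 136 (y) by 8 mm with a grip rib 28 wide (x), 64 long (y), its top 50 mm above the underside. Origin: centre of the underside, at the mouth of a blind round socket 14 mm wide, 26 mm deep, hidden from above. z up. Fits either way round; square means its long side along the housing's (cradle's y).
- paint_can: Bystander: closed paint can with a yellow band, 76 mm across, 100 mm tall; origin at its base.
- brush: Bystander: brush lying on the bench.
- wrench: Bystander: wrench lying on the bench.
- screwdriver: Bystander: screwdriver lying on the bench.
- mug: Bystander: blue mug, 80 mm across, 90 mm tall; origin at its base.
- gear: Bystander: brass ring 64 mm across, 14 mm thick; origin at its underside.
Things that resemble listed ones, but are neither listed nor needed, are in the scene too. What is shaped like the cover but green or pink is not meant.

How it is judged:
On the way, in this order (a step that is already met when the one before it is completed fails the run):
1. the bolt is home in the keeper (value of joint bolt above 0.041 m), for 0.2 s.
2. the gripper has brought the cover onto the pin and it has dropped on (value of joint bolt above 0.041 m and contact force between the fingers and cover above 3 N and z of cover in the frame of cradle below 0.069 m and horizontal distance between cover and pin_tip below 0.003 m and angle between cover's own z axis and vertical below 0.07 rad), for 0.2 s.
At the end, for the whole second after the job is handed in: Bolt within 4 mm of fully home; cover on the pin (within 3 mm, level within 4 degrees, square within 7 degrees, either way round), at rest, its underside within 1.5 mm of the housing's top face, the sprung frame pushed in at least 3.5 mm, and the fingers still on it (over 3 N) (value of joint bolt above 0.041 m and contact force between the fingers and cover above 3 N and horizontal distance between cover and pin_tip below 0.003 m and angle between cover's own z axis and vertical below 0.07 rad and z of cover in the frame of cradle between 0.057 and 0.0615 m and value of joint seat above 0.0035 m and angle between the y axis of cover and the y axis of cradle, either way round below 0.12 rad and linear speed of cover below 0.02 m/s); the arm keeps its last pose, push and grip.
It fails at once if another thing on the bench is moved more than 3 cm (distance of any of paint_can, brush, wrench, screwdriver, mug, gear from where it was at the start of the episode above 0.03 m).
It also fails if it takes over 51 s, if anything falls off the work surface, if the arm or the gripper's body presses on something with over 40 N, if the wrist force passes 120 N, or if a joint passes its speed limit or range.

ROBOT

A 6-joint arm with a two-finger parallel gripper is mounted at the origin on the work surface. World frame = base frame: x ahead of the robot, y to its left, z up, the work surface at z = 0. Lengths are in m, angles in rad, forces in N, time in s.
With the tool pointing down it reaches from about 0.425 to 0.925 m from the base axis. Payload 12.5 kg.
Tool frame: the origin (TCP) lies at the very end of the fingers, on their centre line; the grasp point (between the pads) lies 19 mm behind it; z points along the fingers, y is the line along which they close (so a half turn about z gives the same grasp; the last joint's range is limited). The gripper opens to 85 mm and grips with 20 to 120 N. Pads are 22 mm wide; open, the fingers measure 114 mm over their backs; the gripper's body (76 mm by 85 mm) begins 54 mm behind the grasp point. The pads swing forward as they close: fully open they stand 13 mm farther back than shut.
Start: joints at [-0.106, 0.491, 1.559, -0, 1.092, -0.106], TCP at [0.625, 0, 0.231] pointing down, gripper open.
Joint ranges: [-3.1, 3.1], [-0.84, 2.19], [0.05, 2.79], [-1.13, 4.28], [0.06, 2.93], [-2.69, 2.69]. Speed limits (rad/s): [2.22, 2.22, 2.79, 3.14, 3.14, 3.14].

INTERFACE

Orientations are given as a rotation vector (axis times angle).
In Python, from rig import arm gives the robot as it stands.
- The arm moves only by the tool jog_arm, never from a script. Its argument "moves" is a list of rows, each an object of numbers: "gripper": the opening, from -1 (shut) to 1 (fully open); "dx", "dy", "dz": the shift along the world's x, y, z in units of 0.08 m (1.0 is 0.08 m); "ax", "ay", "az": the turn, a rotation vector about the world's x, y, z in units of pi rad (1.0 is pi rad). A call has 1 to 10 rows; each row is the pose to reach, as a shift and turn from the pose commanded when the call began, turning the shorter way round; what a row does not reach only later rows make up. A row lasts 1/8 s, in which the tool goes at most 62.5 mm and 10.7 degrees, less where a joint would pass 70% of its speed; a pose out of reach is approached as far as the arm can. A call with a number of a shift or a turn outside -1 to 1 is refused whole. A call with a gripper value outside its range is refused whole. The fingers move at their own pace and stop on an object; the grip force is fixed at half the most. Time passes only in rows, so rows that repeat a pose let the fingers close. It gives the time, the measured TCP pose, the force, the opening and the grip force at its end, in the units of the state.
- arm.state(): the state, without advancing time (a new reading comes with each control period).
- arm.read_camera(name): name is "scene" or "side" or "wrist"; returns a dict with "frame" (400x640x3 uint8, blue, green, red), "range_z" (400x640 float32, m along the optical axis (not along the pixel's ray), 0 where there is no reading), "fx", "fy", "cx", "cy" (pixels), "D" ([k1, k2, p1, p2, k3] as OpenCV has them; the pictures are not rectified), "T" (4x4, takes a point from camera to world coordinates). Camera axes: x right, y up, looking along -z (the intrinsics and any distortion apply to the point x, -y, -z); pixel columns grow to the right and rows downward; lengths in m; the calibration is good to about 2 mm. A picture is of the moment at which its call begins.
- arm.finish_job(): hands the job in; it is judged then, once.
Trained networks look in the newest picture that a camera, given by its name, has taken for a name from the list of things; names that differ only in an ending like _2 or _b are one class to them, and where a whole thing is asked for, a point or a joint stands for the part that bears it (a point fixed in the world has none). Each returns a list of dicts, best first, with "p" (0 to 1); they miss things now and then, are a little off and sometimes report something else, mostly with a low value. They report only what shows in the picture. A call takes as long as a camera call. They do not tell look-alikes from the thing itself.
- arm.recognise(query, camera): "rect" ([centre column, centre row, width, height] in pixels, round what is visible of it).
- arm.trace(query, camera): "mask" (400x640 bool, what is visible of it) and "rect" ([centre column, centre row, width, height] in pixels, round what is visible of it).
- arm.landmark_of(query, camera): "at" ([column, row] in pixels: a listed point, or the origin of a listed thing).
The state is a dict: "t": time; "joint_positions": joint angles; "joint_vel": joint speeds; "tau": joint torques, N m; "tool_pos": TCP position; "tcp_rot": TCP orientation; "contact_force": force on the tool from outside, world axes, zero at the start; "moment": the same for the moment, N m; "width": finger opening in m; "gripper_force": force on a finger pad.
Only numpy, scipy, OpenCV 4.12 (cv2) and the standard library are available. Lean on these libraries where they do the work, as an engineer would, in place of code of your own. Each camera call takes 0.05 s, during which the arm holds its last target. There are 200 camera calls.

## Working session

There is one attempt and no reset: what is moved stays moved. The work goes in short steps, Python scripts to look and compute and a tool call to move; the robot and the scene stay as the last step left them, time stands still between calls to the robot, and variables do not carry over. Pictures are saved under pics/ and viewed, at most 10 in all, crops included, and the job is handed in when it is done.

Besides the shell and the picture viewer there is one more tool, called as name([rows], argument=value, ...), one row to a line, values as JSON. jog_arm: Moves the arm, as the interface text tells. Shifts and turns lie within -1 to 1; 1 stands for 0.08 m of shift or pi rad of turn. Its arguments: {"type":"object","properties":{"moves":{"type":"array","items":{"type":"object","properties":{"gripper":{"type":"number"},"dx":{"type":"number","minimum":-1,"maximum":1},"dy":{"type":"number","minimum":-1,"maximum":1},"dz":{"type":"number","minimum":-1,"maximum":1},"ax":{"type":"number","minimum":-1,"maximum":1},"ay":{"type":"number","minimum":-1,"maximum":1},"az":{"type":"number","minimum":-1,"maximum":1}}}}},"required":["moves"]}

```bash
mkdir -p pics; ls
cat > h.py <<'E'
from rig import arm
import numpy as np, cv2
def cam(n):
    return arm.read_camera(n)
def rays(c,uv):
    K=np.array([[c['fx'],0,c['cx']],[0,c['fy'],c['cy']],[0,0,1.]])
    p=cv2.undistortPoints(np.array(uv,float).reshape(-1,1,2),K,np.array(c['D'],float)).reshape(-1,2)
    d=np.c_[p[:,0],-p[:,1],-np.ones(len(p))]
    return d
def world(c,uv,z):   # depth z along the axis
    T=np.array(c['T']); d=rays(c,uv)*np.reshape(z,(-1,1))
    return d@T[:3,:3].T+T[:3,3]
def plane(c,uv,h):   # intersect with world height h
    T=np.array(c['T']); d=rays(c,uv)@T[:3,:3].T
    return T[:3,3]+d*((h-T[2,3])/d[:,2:3])
def cloud(c):
    v,u=np.mgrid[0:400,0:640]; z=c['range_z'].ravel()
    P=world(c,np.c_[u.ravel(),v.ravel()],z); P[z<=0]=np.nan
    return P.reshape(400,640,3)
E
python3 - <<'E'
from h import *
for n in ('scene','side'):
    c=cam(n); cv2.imwrite(f'pics/{n}0.png',c['frame'])
    for q in ('pin_tip','bolt_knob','keeper','cover','cradle'):
        for r in arm.landmark_of(q,n)[:4]:
            print(n,q,round(r['p'],2),np.round(r['at'],1), np.round(plane(c,r['at'],dict(pin_tip=.078,bolt_knob=.085,keeper=.03,cover=0,cradle=0)[q]),3))
print(arm.state())
E
```

```text
pics
scene pin_tip 0.94 [272.6 168.4] [[ 0.591 -0.138  0.078]]
scene pin_tip 0.52 [360.2 257. ] [[0.593 0.283 0.078]]
scene bolt_knob 0.63 [409.7 312.2] [[0.607 0.473 0.085]]
scene bolt_knob 0.53 [301.4 152.5] [[ 0.48  -0.136  0.085]]
scene keeper 0.72 [309.9 187.3] [[ 0.521 -0.037  0.03 ]]
scene cover 0.69 [330.1 138. ] [[ 0.298 -0.214  0.   ]]
scene cover 0.64 [432.9 242.4] [[0.354 0.337 0.   ]]
scene cover 0.56 [516.7 289.3] [[0.294 0.575 0.   ]]
scene cradle 0.59 [269.7 186.6] [[ 0.607 -0.144  0.   ]]
side pin_tip 0.96 [344.2 236.6] [[ 0.61  -0.139  0.078]]
side bolt_knob 0.52 [311.  236.8] [[ 0.492 -0.128  0.085]]
side keeper 0.6 [312.6 227.4] [[ 0.508 -0.048  0.03 ]]
side keeper 0.57 [311.7 237.3] [[ 0.499 -0.093  0.03 ]]
side cover 0.92 [314.  173.9] [[0.555 0.264 0.   ]]
side cover 0.88 [255.  136.1] [[0.303 0.562 0.   ]]
side cover 0.86 [269.2 168.6] [[0.36  0.324 0.   ]]
side cover 0.86 [260.7 281.7] [[ 0.302 -0.235  0.   ]]
side cradle 0.86 [340.3 249.1] [[ 0.6   -0.139  0.   ]]
side cradle 0.41 [313.2 235.5] [[ 0.508 -0.064  0.   ]]
{'t': 0.6, 'joint_positions': array([-1.05586664e-01,  4.90854518e-01,  1.55890985e+00, -8.84975297e-06,
        1.09167858e+00, -1.05605723e-01]), 'joint_vel': array([ 0.00089769, -0.00037739, -0.00097989, -0.00031678,  0.00014908,
        0.00105139]), 'tau': array([-1.10352896e-03, -6.18012285e+01, -2.61773747e+01, -1.36735976e-04,
        3.02774342e-04, -5.82658504e-05]), 'tool_pos': array([6.25014820e-01, 2.74719582e-05, 2.31351813e-01]), 'tcp_rot': array([2.22132995e+00, 2.22138135e+00, 1.38228278e-04]), 'contact_force': array([-0.05593402, -0.06960333,  1.66569356]), 'moment': array([-0.03212318, -0.02007101,  0.04214803]), 'gripper_force': 0.0, 'width': 0.08566725876243529}
```

View pics/scene0.png

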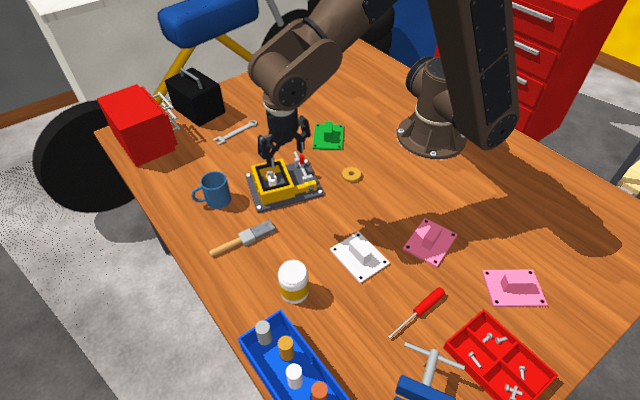

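View pics/side0.png

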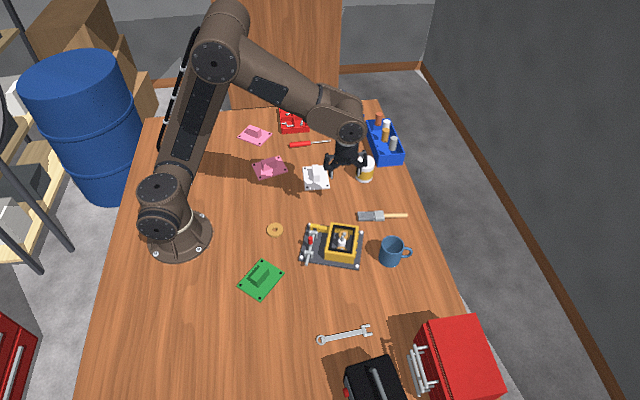

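Run:
```python
from h import *
for n in ('scene','side'):
    c=cam(n); P=cloud(c); hsv=cv2.cvtColor(c['frame'],cv2.COLOR_BGR2HSV)
    m=(hsv[...,1]<60)&(hsv[...,2]>110)
    X,Y,Z=P[...,0],P[...,1],P[...,2]
    a=m&(abs(X-.56)<.13)&(abs(Y-.265)<.13)&(Z>0.002)&(Z<.02)
    r=cv2.minAreaRect((P[a][:,:2]*1000).astype(np.float32)); print(n,'plate',a.sum(),r,P[a][:,2].mean())
    a=(abs(X-.56)<.13)&(abs(Y-.265)<.13)&(Z>.04)&(Z<.058)
    if a.sum()>5: print('rib',a.sum(),cv2.minAreaRect((P[a][:,:2]*1000).astype(np.float32)),P[a][:,2].mean())
    red=((hsv[...,0]<8)|(hsv[...,0]>172))&(hsv[...,1]>150)&(abs(X-.5)<.08)&(abs(Y+.13)<.12)
    print('red',red.sum(),np.nanmean(P[red],0),np.nanmin(P[red],0),np.nanmax(P[red],0))
    yl=(abs(hsv[...,0]-26)<7)&(hsv[...,1]>150)&(abs(X-.6)<.12)&(abs(Y+.14)<.12)
    a=yl&(Z>.052)&(Z<.068); print('yel',a.sum(),cv2.minAreaRect((P[a][:,:2]*1000).astype(np.float32)),P[a][:,2].mean())
```

```text
scene plate 1179 ((556.1004638671875, 242.67926025390625), (140.7588653564453, 108.38959503173828), 88.48490905761719) 0.0065876491542618066
rib 240 ((557.1548461914062, 243.15594482421875), (67.19873809814453, 29.512062072753906), 89.05973052978516) 0.04756271654645938
red 41 [ 0.48601193 -0.12922133  0.06733086] [ 0.43889499 -0.21311433 -0.0039859 ] [ 0.49406936 -0.11846379  0.08610183]
yel 10 ((605.3956298828125, -131.19117736816406), (125.06876373291016, 98.86283111572266), 68.5714111328125) 0.05784293439045256
side plate 440 ((557.35595703125, 243.4578857421875), (155.6714630126953, 106.72734069824219), 89.00202178955078) 0.007663457607324671
rib 85 ((557.68017578125, 235.84483337402344), (67.32587432861328, 27.743751525878906), 88.15314483642578) 0.04903664865024601
red 34 [ 0.48357613 -0.11159076  0.14975599] [ 0.42932055 -0.14096453  0.01169436] [ 0.5007173  -0.01454577  0.55756155]
yel 0 ((0.0, 0.0), (0.0, 0.0), 0.0) nan<stdin>:13: RuntimeWarning: Mean of empty slice.
  ret = ret.dtype.type(ret / rcount)
```

jog_arm([
  {"dx": -0.5, "dy": -1, "dz": 0.6, "gripper": 1},
  {"dx": -1, "dy": -1, "dz": 0.6, "gripper": 1},
  {"dx": -1, "dy": -1, "dz": 0.6, "gripper": 1},
  {"dx": -1, "dy": -1, "dz": 0.6, "gripper": 1},
])

```text
invalid input at $.moves[0]: expected keys gripper, dx, dy, dz, ax, ay, az
```

Run:
```python
from h import *
c=cam('wrist'); cv2.imwrite('pics/w1.png',c['frame']); print(np.round(c['T'],3),c['fx'])
print(arm.state()['tool_pos'])
for q in ('pin_tip','bolt_knob','keeper'):
        for r in arm.landmark_of(q,'wrist')[:4]:
            print(q,round(r['p'],2),np.round(r['at'],1), np.round(plane(c,r['at'],dict(pin_tip=.078,bolt_knob=.085,keeper=.03)[q]),4))
```

```text
[[ 1.    -0.001 -0.     0.625]
 [ 0.001  0.954  0.299  0.075]
 [ 0.    -0.299  0.954  0.374]
 [ 0.     0.     0.     1.   ]] 296.2943327423127
[6.25014752e-01 2.86146553e-05 2.31320348e-01]
pin_tip 0.97 [293.3 297.2] [[ 0.603  -0.1376  0.078 ]]
keeper 0.78 [221.4 211.2] [[ 0.5131 -0.0483  0.03  ]]
```

View pics/w1.png

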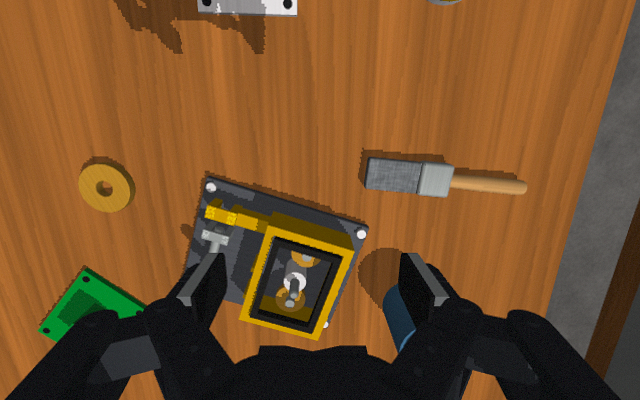

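jog_arm([
  {"dx": -0.5, "dy": -0.5, "dz": 0.4, "ax": 0, "ay": 0, "az": 0, "gripper": 1},
  {"dx": -1, "dy": -1, "dz": 0.4, "ax": 0, "ay": 0, "az": 0, "gripper": 1},
  {"dx": -1, "dy": -1, "dz": 0.4, "ax": 0, "ay": 0, "az": 0, "gripper": 1},
  {"dx": -1, "dy": -1, "dz": 0.4, "ax": 0, "ay": 0, "az": 0, "gripper": 1},
])

```text
t: 1.4
tool_pos: [0.5454, -0.08, 0.2636]
tcp_rot: [2.222, 2.22, 0.001]
contact_force: [0.1, 0.4, 0.4]
width: 0.0852
gripper_force: 0.0
```

Run:
```python
from h import *
c=cam('wrist'); cv2.imwrite('pics/w2.png',c['frame']); print(arm.state()['tool_pos'])
for q in ('pin_tip','bolt_knob','keeper'):
        for r in arm.landmark_of(q,'wrist')[:4]:
            print(q,round(r['p'],2),np.round(r['at'],1), np.round(plane(c,r['at'],dict(pin_tip=.078,bolt_knob=.085,keeper=.03)[q]),4))
P=cloud(c); hsv=cv2.cvtColor(c['frame'],cv2.COLOR_BGR2HSV);X,Y,Z=P[...,0],P[...,1],P[...,2]
yl=(abs(hsv[...,0]-26)<7)&(hsv[...,1]>120)&(abs(X-.6)<.12)&(abs(Y+.14)<.12)
a=yl&(Z>.055)&(Z<.065); print('yel',a.sum(),cv2.minAreaRect((P[a][:,:2]*1000).astype(np.float32)),P[a][:,2].mean())
red=((hsv[...,0]<8)|(hsv[...,0]>172))&(hsv[...,1]>150)&(abs(X-.5)<.08)&(abs(Y+.13)<.12)&(Z>.08)&(Z<.09)
print('red',red.sum(),np.nanmean(P[red],0),np.nanmin(P[red],0),np.nanmax(P[red],0))
a=(Z>.074)&(Z<.082)&(abs(X-.603)<.03)&(abs(Y+.14)<.03)
print('pin',a.sum(),np.nanmean(P[a],0),np.nanmin(P[a],0),np.nanmax(P[a],0))
```

```text
[ 0.54556859 -0.07963095  0.2633226 ]
pin_tip 0.65 [358.7 220.9] [[ 0.6008 -0.1348  0.078 ]]
bolt_knob 0.82 [262.1 220.8] [[ 0.4872 -0.1319  0.085 ]]
bolt_knob 0.24 [501.3 114.7] [[ 0.7421 -0.0135  0.085 ]]
keeper 0.69 [290.4 141.8] [[ 0.5181 -0.0473  0.03  ]]
yel 8 ((620.0795288085938, -148.54217529296875), (121.2365951538086, 44.355716705322266), 40.13379669189453) 0.05645832607759794
red 144 [ 0.48856732 -0.13058884  0.08486353] [ 0.4811965  -0.13807672  0.08006707] [ 0.49583266 -0.12387309  0.08713178]
pin 71 [ 0.60249465 -0.13405807  0.07752925] [ 0.59768476 -0.14009211  0.07479015] [ 0.60869986 -0.12930608  0.07995996]
```

View pics/w2.png

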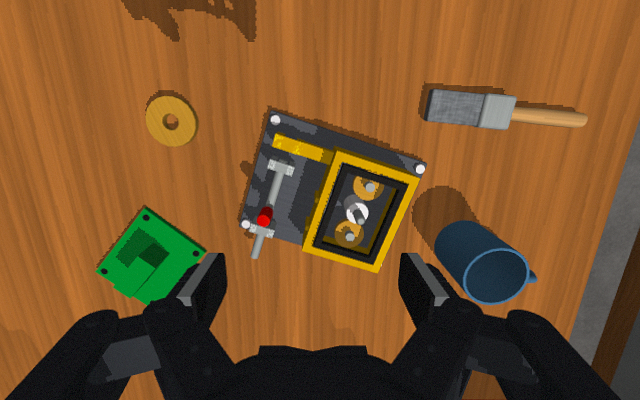

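Run:
```python
from h import *
c=cam('wrist'); P=cloud(c); hsv=cv2.cvtColor(c['frame'],cv2.COLOR_BGR2HSV);X,Y,Z=P[...,0],P[...,1],P[...,2]
print(hsv[200,324],hsv[268,360],hsv[165,400], P[268,360],P[165,400],P[258,340])
a=(Z>.056)&(Z<.064)&(abs(X-.6025)<.1)&(abs(Y+.134)<.1)&(hsv[...,1]>120)&(hsv[...,0]>18)&(hsv[...,0]<36)
m=cv2.morphologyEx(a.astype(np.uint8),cv2.MORPH_OPEN,np.ones((2,2)))>0
print(a.sum(),m.sum()); 
v,u=np.nonzero(m); w=plane(c,np.c_[u,v],.06)
print('depth',cv2.minAreaRect((P[m][:,:2]*1000).astype(np.float32)),'ray',cv2.minAreaRect((w[:,:2]*1000).astype(np.float32)))
w=plane(c,[(335,152),(420,180),(380,272),(305,248)],.06);print(w)
d=w[1]-w[0];print(np.degrees(np.arctan2(d[1],d[0])),np.linalg.norm(d),w.mean(0)); d=w[0]-w[3];print(np.degrees(np.arctan2(d[1],d[0]))-90,np.linalg.norm(d))
```

```text
[ 23 255 217] [ 22 255 218] [125  25  61] [ 0.60885211 -0.20785883  0.05926538] [ 0.66339941 -0.07912059  0.01190679] [ 0.58192065 -0.19281307  0.0599367 ]
2789 2758
depth ((611.7346801757812, -155.1905975341797), (167.8585968017578, 130.14952087402344), 71.40473937988281) ray ((604.0630493164062, -136.2759246826172), (136.9236602783203, 106.9027328491211), 71.70587921142578)
[[ 0.57196347 -0.05473888  0.06      ]
 [ 0.6745778  -0.08807929  0.06      ]
 [ 0.63547745 -0.21331525  0.06      ]
 [ 0.53632649 -0.17847729  0.06      ]]
-17.999494737858676 0.10789477436124256 [ 0.6045863  -0.13365268  0.06      ]
-16.066538959581294 0.1287679657587491
```

jog_arm([
  {"dx": -0.4, "dy": -0.4, "dz": 0, "ax": 0, "ay": 0, "az": 0.398, "gripper": 0.2},
  {"dx": -0.711, "dy": -0.632, "dz": -0.3, "ax": 0, "ay": 0, "az": 0.398, "gripper": 0.2},
  {"dx": -0.711, "dy": -0.632, "dz": -0.6, "ax": 0, "ay": 0, "az": 0.398, "gripper": 0.2},
  {"dx": -0.711, "dy": -0.632, "dz": -0.9, "ax": 0, "ay": 0, "az": 0.398, "gripper": 0.2},
  {"dx": -0.711, "dy": -0.632, "dz": -1, "ax": 0, "ay": 0, "az": 0.398, "gripper": 0.2},
  {"dx": -0.711, "dy": -0.632, "dz": -1, "ax": 0, "ay": 0, "az": 0.398, "gripper": 0.2},
  {"dx": -0.711, "dy": -0.632, "dz": -1, "ax": 0, "ay": 0, "az": 0.398, "gripper": 0.2},
  {"dx": -0.711, "dy": -0.632, "dz": -1, "ax": 0, "ay": 0, "az": 0.398, "gripper": 0.2},
])

```text
t: 2.65
tool_pos: [0.4884, -0.1302, 0.1831]
tcp_rot: [-0.502, -3.101, -0.0]
contact_force: [-0.6, -0.4, -1.4]
width: 0.051
gripper_force: 0.0
```

jog_arm([
  {"dx": 0, "dy": 0, "dz": -0.4, "ax": 0, "ay": 0, "az": 0, "gripper": 0.2},
  {"dx": 0, "dy": 0, "dz": -0.7, "ax": 0, "ay": 0, "az": 0, "gripper": 0.2},
  {"dx": 0, "dy": 0, "dz": -0.7, "ax": 0, "ay": 0, "az": 0, "gripper": 0.2},
])

```text
t: 3.02
tool_pos: [0.4877, -0.1301, 0.1261]
tcp_rot: [-0.504, -3.098, -0.001]
contact_force: [0.6, -0.3, 0.3]
width: 0.0511
gripper_force: 0.0
```

Run:
```python
from h import *
from scipy.spatial.transform import Rotation as R
c=cam('wrist'); s=arm.state(); P=cloud(c); hsv=cv2.cvtColor(c['frame'],cv2.COLOR_BGR2HSV);X,Y,Z=P[...,0],P[...,1],P[...,2]
cv2.imwrite('pics/w3.png',c['frame'])
red=((hsv[...,0]<8)|(hsv[...,0]>172))&(hsv[...,1]>150)&(abs(X-.49)<.04)&(abs(Y+.13)<.04)&(Z>.08)&(Z<.09)
print('red',red.sum(),np.nanmean(P[red],0),np.nanmin(P[red],0),np.nanmax(P[red],0))
print(s['tool_pos'],R.from_rotvec(s['tcp_rot']).as_matrix()[:,1],s['width'])
```

```text
red 422 [ 0.48687986 -0.13125205  0.08508822] [ 0.47998444 -0.13897368  0.08002934] [ 0.49520913 -0.12369002  0.08695508]
[ 0.48818594 -0.13037623  0.12719024] [3.16572166e-01 9.48568415e-01 1.61957294e-04] 0.05155861043043172
```

View pics/w3.png

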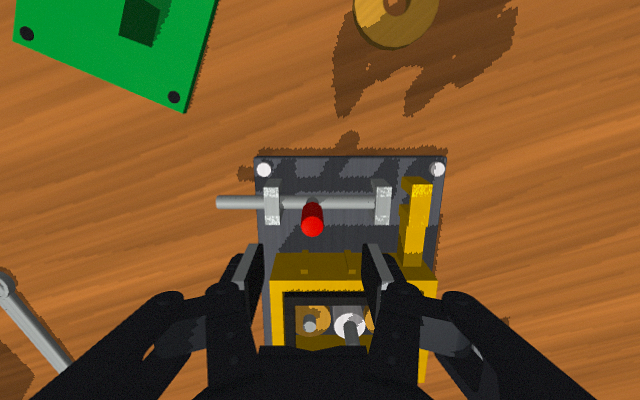

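jog_arm([
  {"dx": 0, "dy": 0, "dz": -0.45, "ax": 0, "ay": 0, "az": 0, "gripper": 0.2},
  {"dx": 0, "dy": 0, "dz": -0.85, "ax": 0, "ay": 0, "az": 0, "gripper": 0.2},
  {"dx": 0, "dy": 0, "dz": -0.85, "ax": 0, "ay": 0, "az": 0, "gripper": 0.2},
  {"dx": 0, "dy": 0, "dz": -0.85, "ax": 0, "ay": 0, "az": 0, "gripper": -1},
  {"dx": 0, "dy": 0, "dz": -0.85, "ax": 0, "ay": 0, "az": 0, "gripper": -1},
  {"dx": 0, "dy": 0, "dz": -0.85, "ax": 0, "ay": 0, "az": 0, "gripper": -1},
  {"dx": 0, "dy": 0, "dz": -0.85, "ax": 0, "ay": 0, "az": 0, "gripper": -1},
])

```text
t: 3.95
tool_pos: [0.4888, -0.1308, 0.0609]
tcp_rot: [0.501, 3.099, -0.001]
contact_force: [-1.8, 0.7, 8.2]
width: 0.014
gripper_force: 58.4
```

jog_arm([
  {"dx": 0.04, "dy": 0.119, "dz": 0, "ax": 0, "ay": 0, "az": 0, "gripper": -1},
  {"dx": 0.079, "dy": 0.237, "dz": 0, "ax": 0, "ay": 0, "az": 0, "gripper": -1},
  {"dx": 0.118, "dy": 0.356, "dz": 0, "ax": 0, "ay": 0, "az": 0, "gripper": -1},
  {"dx": 0.118, "dy": 0.356, "dz": 0, "ax": 0, "ay": 0, "az": 0, "gripper": -1},
])

```text
t: 4.45
tool_pos: [0.4985, -0.1017, 0.0609]
tcp_rot: [0.5, 3.099, -0.0]
contact_force: [0.1, 2.5, 8.4]
width: 0.014
gripper_force: 58.4
```

jog_arm([
  {"dx": 0.01, "dy": 0.03, "dz": 0, "ax": 0, "ay": 0, "az": 0, "gripper": -1},
  {"dx": 0.01, "dy": 0.03, "dz": 0, "ax": 0, "ay": 0, "az": 0, "gripper": -1},
])

```text
t: 4.7
tool_pos: [0.4992, -0.0997, 0.0609]
tcp_rot: [0.501, 3.099, -0.0]
contact_force: [-1.8, 1.9, 8.1]
width: 0.0141
gripper_force: 58.6
```

jog_arm([
  {"dx": 0.01, "dy": 0.03, "dz": 0, "ax": 0, "ay": 0, "az": 0, "gripper": -1},
  {"dx": 0.01, "dy": 0.03, "dz": 0, "ax": 0, "ay": 0, "az": 0, "gripper": -1},
])

```text
t: 4.95
tool_pos: [0.4999, -0.0974, 0.0609]
tcp_rot: [0.501, 3.099, -0.001]
contact_force: [-0.3, 0.8, 9.2]
width: 0.0141
gripper_force: 58.6
```

jog_arm([
  {"dx": 0.01, "dy": 0.03, "dz": 0, "ax": 0, "ay": 0, "az": 0, "gripper": -1},
  {"dx": 0.01, "dy": 0.03, "dz": 0, "ax": 0, "ay": 0, "az": 0, "gripper": -1},
])

```text
t: 5.2
tool_pos: [0.5007, -0.095, 0.0609]
tcp_rot: [0.501, 3.099, -0.001]
contact_force: [-1.2, 1.3, 8.0]
width: 0.0145
gripper_force: 58.6
```

jog_arm([
  {"dx": 0.01, "dy": 0.03, "dz": 0, "ax": 0, "ay": 0, "az": 0, "gripper": -1},
  {"dx": 0.01, "dy": 0.03, "dz": 0, "ax": 0, "ay": 0, "az": 0, "gripper": -1},
])

```text
t: 5.45
tool_pos: [0.5015, -0.0926, 0.0609]
tcp_rot: [0.501, 3.099, -0.001]
contact_force: [-1.0, 1.6, 7.4]
width: 0.0138
gripper_force: 58.6
```

jog_arm([
  {"dx": 0.01, "dy": 0.03, "dz": 0, "ax": 0, "ay": 0, "az": 0, "gripper": -1},
  {"dx": 0.01, "dy": 0.03, "dz": 0, "ax": 0, "ay": 0, "az": 0, "gripper": -1},
])

```text
t: 5.7
tool_pos: [0.5023, -0.0902, 0.0609]
tcp_rot: [0.501, 3.099, -0.001]
contact_force: [-0.4, 1.6, 7.9]
width: 0.0138
gripper_force: 58.6
```

jog_arm([
  {"dx": 0.01, "dy": 0.03, "dz": 0, "ax": 0, "ay": 0, "az": 0, "gripper": -1},
  {"dx": 0.01, "dy": 0.03, "dz": 0, "ax": 0, "ay": 0, "az": 0, "gripper": -1},
])

```text
t: 5.95
tool_pos: [0.5025, -0.0896, 0.0609]
tcp_rot: [0.5, 3.1, -0.004]
contact_force: [-7.4, -20.1, 8.5]
width: 0.0141
gripper_force: 59.2
```

Run:
```python
from h import *
c=cam('wrist'); s=arm.state(); cv2.imwrite('pics/w4.png',c['frame']); print(s['tool_pos'],s['contact_force'],s['width'],s['t'])
```

```text
[ 0.50253533 -0.08957228  0.0609401 ] [ -7.74754401 -19.2819812    9.06862886] 0.01380098889297422 6.0
```

View pics/w4.png

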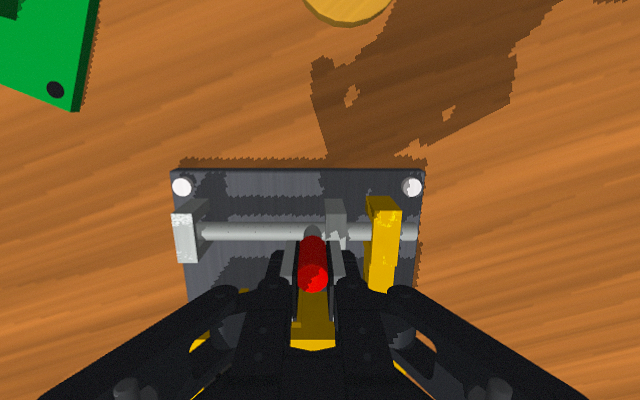

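jog_arm([
  {"dx": -0.006, "dy": -0.019, "dz": 0, "ax": 0, "ay": 0, "az": 0, "gripper": 0.1},
  {"dx": -0.006, "dy": -0.019, "dz": 0, "ax": 0, "ay": 0, "az": 0, "gripper": 0.1},
  {"dx": -0.006, "dy": -0.019, "dz": 0, "ax": 0, "ay": 0, "az": 0, "gripper": 0.1},
  {"dx": -0.006, "dy": -0.019, "dz": 0.5, "ax": 0, "ay": 0, "az": 0, "gripper": 0.1},
  {"dx": -0.006, "dy": -0.019, "dz": 1, "ax": 0, "ay": 0, "az": 0, "gripper": 0.1},
])

```text
t: 6.62
tool_pos: [0.5017, -0.0889, 0.1401]
tcp_rot: [-0.501, -3.1, -0.001]
contact_force: [0.7, -0.8, 0.0]
width: 0.047
gripper_force: 0.0
```

jog_arm([
  {"dx": 0, "dy": 0, "dz": 0.6, "ax": 0, "ay": 0, "az": 0, "gripper": 0.1},
  {"dx": 0, "dy": 0.5, "dz": 1, "ax": 0, "ay": 0, "az": -0.398, "gripper": 1},
  {"dx": 0.3, "dy": 1, "dz": 1, "ax": 0, "ay": 0, "az": -0.398, "gripper": 1},
  {"dx": 0.6, "dy": 1, "dz": 1, "ax": 0, "ay": 0, "az": -0.398, "gripper": 1},
  {"dx": 0.6, "dy": 1, "dz": 1, "ax": 0, "ay": 0, "az": -0.398, "gripper": 1},
  {"dx": 0.6, "dy": 1, "dz": 1, "ax": 0, "ay": 0, "az": -0.398, "gripper": 1},
  {"dx": 0.6, "dy": 1, "dz": 1, "ax": 0, "ay": 0, "az": -0.398, "gripper": 1},
  {"dx": 0.6, "dy": 1, "dz": 1, "ax": 0, "ay": 0, "az": -0.398, "gripper": 1},
  {"dx": 0.6, "dy": 1, "dz": 1, "ax": 0, "ay": 0, "az": -0.398, "gripper": 1},
])

```text
t: 7.75
tool_pos: [0.5498, -0.0089, 0.2193]
tcp_rot: [-2.22, -2.223, 0.0]
contact_force: [0.5, 0.1, -0.1]
width: 0.0854
gripper_force: 0.0
```

```bash
cat > m.py <<'E'
from h import *
from scipy.spatial.transform import Rotation as R
def house(c):
    P=cloud(c); hsv=cv2.cvtColor(c['frame'],cv2.COLOR_BGR2HSV);X,Y,Z=P[...,0],P[...,1],P[...,2]
    a=(Z>.056)&(Z<.064)&(abs(X-.6025)<.1)&(abs(Y+.134)<.1)&(hsv[...,1]>120)&(hsv[...,0]>18)&(hsv[...,0]<36)
    m=cv2.morphologyEx(a.astype(np.uint8),cv2.MORPH_OPEN,np.ones((2,2)))>0
    v,u=np.nonzero(m); w=plane(c,np.c_[u,v],.06)
    return cv2.minAreaRect((w[:,:2]*1000).astype(np.float32))
def st():
    s=arm.state(); M=R.from_rotvec(s['tcp_rot']).as_matrix()
    print('t',s['t'],'pos',np.round(s['tool_pos'],4),'ytool',np.degrees(np.arctan2(M[1,1],M[0,1])).round(2),'tilt',np.round(M[:,2],4),'w',round(s['width'],4),'F',np.round(s['contact_force'],1),'M',np.round(s['moment'],2))
    return s
E
python3 - <<'E'
from m import *
c=cam('wrist'); st(); print('house',house(c))
P=cloud(c); X,Y,Z=P[...,0],P[...,1],P[...,2]
a=(Z>.074)&(Z<.082)&(abs(X-.603)<.012)&(abs(Y+.135)<.012)
print('pin',a.sum(),np.nanmean(P[a],0),np.nanmin(P[a],0),np.nanmax(P[a],0))
r=arm.landmark_of('pin_tip','wrist'); print([(q['p'],plane(c,q['at'],.078)) for q in r[:2]])
cv2.imwrite('pics/w5.png',c['frame'])
E
```

```text
t 7.8 pos [ 0.5498 -0.009   0.2193] ytool 0.18 tilt [-0.  0. -1.] w 0.0855 F [0.3 0.2 0.8] M [-0.   -0.02 -0.02]
house ((603.99365234375, -135.51983642578125), (138.00384521484375, 107.0382080078125), 71.65036010742188)
pin 83 [ 0.60249989 -0.13332922  0.07711568] [ 0.59713158 -0.1402381   0.07411131] [ 0.6083656  -0.12893094  0.07998793]
[(0.69, array([[ 0.60142736, -0.13426776,  0.078     ]]))]
```

jog_arm([
  {"dx": 0.1, "dy": 0.75, "dz": 0.2, "ax": 0, "ay": 0, "az": 0, "gripper": 1},
  {"dx": 0.1, "dy": 1, "dz": 0.2, "ax": 0, "ay": 0, "az": 0, "gripper": 1},
])

```text
t: 8.1
tool_pos: [0.5584, 0.0729, 0.2362]
tcp_rot: [2.217, 2.225, 0.003]
contact_force: [0.1, -0.1, 0.1]
width: 0.0855
gripper_force: 0.0
```

jog_arm([
  {"dx": 0, "dy": 0.75, "dz": 0, "ax": 0, "ay": 0, "az": 0, "gripper": 1},
  {"dx": 0, "dy": 1, "dz": 0, "ax": 0, "ay": 0, "az": 0, "gripper": 1},
  {"dx": 0, "dy": 1, "dz": 0, "ax": 0, "ay": 0, "az": 0, "gripper": 1},
])

```text
t: 8.48
tool_pos: [0.5576, 0.1516, 0.235]
tcp_rot: [-2.218, -2.225, 0.001]
contact_force: [-1.6, 0.1, 0.2]
width: 0.0857
gripper_force: 0.0
```

Run:
```python
from m import *
c=cam('wrist'); st(); cv2.imwrite('pics/w6.png',c['frame'])
P=cloud(c); X,Y,Z=P[...,0],P[...,1],P[...,2]
def rect(a,h):
    a=cv2.morphologyEx(a.astype(np.uint8),cv2.MORPH_OPEN,np.ones((3,3)))>0
    v,u=np.nonzero(a); w=plane(c,np.c_[u,v],h); return len(v),cv2.minAreaRect((w[:,:2]*1000).astype(np.float32))
n=(abs(X-.557)<.09)&(abs(Y-.243)<.1)
hsv=cv2.cvtColor(c['frame'],cv2.COLOR_BGR2HSV)
print('rib',rect(n&(Z>.045)&(Z<.056),.05)); print('plate',rect(n&(Z>.004)&(Z<.013)&(hsv[...,1]<70),.008))
```

```text
t 8.525 pos [0.5577 0.1507 0.235 ] ytool 0.11 tilt [-3.e-04 -4.e-04 -1.e+00] w 0.0851 F [ 0.6 -0.9  0. ] M [0.03 0.03 0.02]
rib (1775, ((557.2453002929688, 238.84579467773438), (64.71908569335938, 27.77362823486328), 89.4413833618164))
plate (9281, ((556.9306640625, 238.6917724609375), (136.4864501953125, 105.87553405761719), 88.54493713378906))
```

View pics/w6.png

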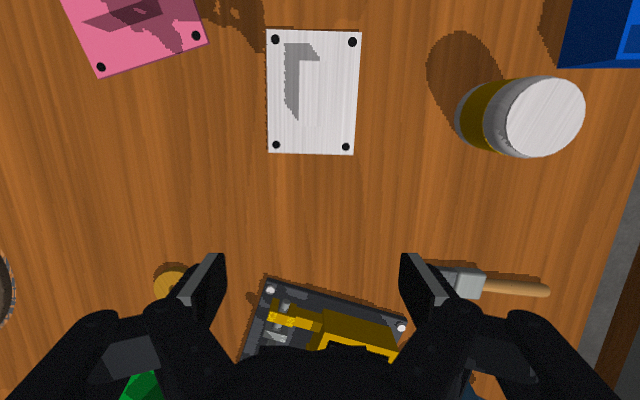

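jog_arm([
  {"dx": 0, "dy": 0.6, "dz": -0.3, "ax": 0, "ay": 0, "az": -0.006, "gripper": 0.3},
  {"dx": -0.006, "dy": 1, "dz": -0.8, "ax": 0, "ay": 0, "az": -0.006, "gripper": 0.3},
  {"dx": -0.006, "dy": 1, "dz": -1, "ax": 0, "ay": 0, "az": -0.006, "gripper": 0.3},
])

```text
t: 8.9
tool_pos: [0.5567, 0.2308, 0.1532]
tcp_rot: [-2.24, -2.201, 0.004]
contact_force: [-0.7, 0.9, 0.6]
width: 0.0553
gripper_force: 0.0
```

jog_arm([
  {"dx": 0, "dy": 0.1, "dz": -0.5, "ax": 0, "ay": 0, "az": 0, "gripper": 0.3},
  {"dx": 0, "dy": 0.1, "dz": -0.9, "ax": 0, "ay": 0, "az": 0, "gripper": 0.3},
  {"dx": 0, "dy": 0.1, "dz": -0.9, "ax": 0, "ay": 0, "az": 0, "gripper": 0.3},
])

```text
t: 9.28
tool_pos: [0.557, 0.2369, 0.0819]
tcp_rot: [-2.242, -2.198, 0.005]
contact_force: [-0.7, -0.0, 0.3]
width: 0.0558
gripper_force: 0.0
```

Run:
```python
from m import *
st()
```

```text
t 9.275 pos [0.557  0.2369 0.0819] ytool -1.14 tilt [-0.0035 -0.0013 -1.    ] w 0.0558 F [-0.7 -0.   0.3] M [ 0.03 -0.07 -0.02]
```

jog_arm([
  {"dx": 0, "dy": 0, "dz": -0.4, "ax": 0, "ay": 0, "az": 0, "gripper": 0.3},
  {"dx": 0, "dy": 0, "dz": -0.75, "ax": 0, "ay": 0, "az": 0, "gripper": 0.3},
  {"dx": 0, "dy": 0, "dz": -0.75, "ax": 0, "ay": 0, "az": 0, "gripper": 0.3},
  {"dx": 0, "dy": 0, "dz": -0.75, "ax": 0, "ay": 0, "az": 0, "gripper": -1},
  {"dx": 0, "dy": 0, "dz": -0.75, "ax": 0, "ay": 0, "az": 0, "gripper": -1},
  {"dx": 0, "dy": 0, "dz": -0.75, "ax": 0, "ay": 0, "az": 0, "gripper": -1},
  {"dx": 0, "dy": 0, "dz": -0.75, "ax": 0, "ay": 0, "az": 0, "gripper": -1},
])

```text
t: 10.15
tool_pos: [0.5584, 0.2388, 0.0254]
tcp_rot: [2.241, 2.199, 0.004]
contact_force: [0.3, -3.7, 7.5]
width: 0.027
gripper_force: 61.4
```

Run:
```python
from m import *
st()
```

```text
t 10.15 pos [0.5584 0.2388 0.0254] ytool -1.08 tilt [ 2.9e-03  6.0e-04 -1.0e+00] w 0.027 F [ 0.3 -3.7  7.5] M [-0.39  0.19 -0.  ]
```

Run:
```python
from m import *
c=cam('wrist'); cv2.imwrite('pics/w7.png',c['frame'])
P=cloud(c); X,Y,Z=P[...,0],P[...,1],P[...,2]
hsv=cv2.cvtColor(c['frame'],cv2.COLOR_BGR2HSV)
n=(abs(X-.557)<.09)&(abs(Y-.243)<.1)&(Z>.003)&(Z<.014)&(hsv[...,1]<70)
a=cv2.morphologyEx(n.astype(np.uint8),cv2.MORPH_OPEN,np.ones((3,3)))>0
v,u=np.nonzero(a); w=plane(c,np.c_[u,v],.008)[:,:2]*1000
r=cv2.minAreaRect(w.astype(np.float32)); print(len(v),r); print(np.round(cv2.boxPoints(r),1))
```

```text
22481 ((558.48828125, 238.6778564453125), (136.25465393066406, 106.15631103515625), 88.91722869873047)
[[504.1 171.6]
 [610.3 169.6]
 [612.8 305.8]
 [506.7 307.8]]
```

View pics/w7.png

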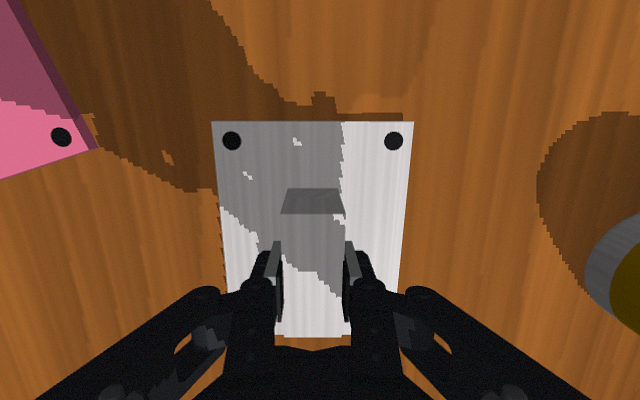

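jog_arm([
  {"dx": 0, "dy": 0, "dz": 0.3, "ax": 0, "ay": 0, "az": 0, "gripper": -1},
  {"dx": 0, "dy": 0, "dz": 0.7, "ax": 0, "ay": 0, "az": 0, "gripper": -1},
  {"dx": 0, "dy": 0, "dz": 1, "ax": 0, "ay": 0, "az": 0, "gripper": -1},
  {"dx": 0.1, "dy": -0.2, "dz": 1, "ax": 0, "ay": 0, "az": 0, "gripper": -1},
  {"dx": 0.1, "dy": -0.6, "dz": 1, "ax": 0, "ay": 0, "az": 0, "gripper": -1},
  {"dx": 0.1, "dy": -1, "dz": 1, "ax": 0, "ay": 0, "az": 0, "gripper": -1},
])

```text
t: 10.95
tool_pos: [0.5652, 0.1571, 0.1026]
tcp_rot: [-2.242, -2.2, 0.001]
contact_force: [0.0, 0.2, -4.2]
width: 0.0271
gripper_force: 60.2
```

jog_arm([
  {"dx": 0, "dy": -0.4, "dz": 0.5, "ax": 0, "ay": 0, "az": 0, "gripper": -1},
  {"dx": 0, "dy": -0.8, "dz": 0.5, "ax": 0, "ay": 0, "az": 0, "gripper": -1},
  {"dx": 0.2, "dy": -1, "dz": 0.5, "ax": 0, "ay": 0, "az": -0.04, "gripper": -1},
  {"dx": 0.3, "dy": -1, "dz": 0.5, "ax": 0, "ay": 0, "az": -0.096, "gripper": -1},
  {"dx": 0.3, "dy": -1, "dz": 0.5, "ax": 0, "ay": 0, "az": -0.096, "gripper": -1},
])

```text
t: 11.58
tool_pos: [0.5894, 0.0777, 0.1425]
tcp_rot: [-2.547, -1.839, 0.001]
contact_force: [-0.3, 0.3, -4.5]
width: 0.0266
gripper_force: 61.1
```

jog_arm([
  {"dx": 0, "dy": -0.4, "dz": 0, "ax": 0, "ay": 0, "az": 0, "gripper": -1},
  {"dx": 0, "dy": -0.8, "dz": 0, "ax": 0, "ay": 0, "az": 0, "gripper": -1},
  {"dx": 0, "dy": -1, "dz": 0, "ax": 0, "ay": 0, "az": 0, "gripper": -1},
  {"dx": 0, "dy": -1, "dz": 0, "ax": 0, "ay": 0, "az": 0, "gripper": -1},
])

```text
t: 12.08
tool_pos: [0.5891, -0.002, 0.143]
tcp_rot: [-2.546, -1.839, 0.001]
contact_force: [-1.4, 1.5, -4.2]
width: 0.027
gripper_force: 61.1
```

Run:
```python
from m import *
st()
```

```text
t 12.075 pos [ 0.5891 -0.002   0.143 ] ytool -18.32 tilt [-5.e-04  1.e-04 -1.e+00] w 0.027 F [-1.4  1.5 -4.2] M [ 0.01  0.   -0.02]
```

jog_arm([
  {"dx": 0.1, "dy": -0.4, "dz": 0, "ax": 0, "ay": 0, "az": 0, "gripper": -1},
  {"dx": 0.18, "dy": -0.8, "dz": 0, "ax": 0, "ay": 0, "az": 0, "gripper": -1},
  {"dx": 0.18, "dy": -1, "dz": 0, "ax": 0, "ay": 0, "az": 0, "gripper": -1},
])

```text
t: 12.45
tool_pos: [0.6039, -0.0816, 0.1431]
tcp_rot: [-2.546, -1.84, -0.0]
contact_force: [-1.0, 0.6, -4.4]
width: 0.0269
gripper_force: 61.2
```

jog_arm([
  {"dx": 0, "dy": -0.4, "dz": 0, "ax": 0, "ay": 0, "az": 0, "gripper": -1},
  {"dx": 0, "dy": -0.67, "dz": 0, "ax": 0, "ay": 0, "az": 0, "gripper": -1},
  {"dx": 0, "dy": -0.67, "dz": -0.2, "ax": 0, "ay": 0, "az": 0, "gripper": -1},
  {"dx": 0, "dy": -0.67, "dz": -0.3, "ax": 0, "ay": 0, "az": 0, "gripper": -1},
  {"dx": 0, "dy": -0.67, "dz": -0.3, "ax": 0, "ay": 0, "az": 0, "gripper": -1},
])

```text
t: 13.08
tool_pos: [0.6034, -0.1337, 0.1183]
tcp_rot: [-2.545, -1.839, 0.002]
contact_force: [-0.2, -0.1, -4.5]
width: 0.0268
gripper_force: 61.1
```

Run:
```python
from m import *
st()
for n in ('scene','side','wrist'):
    c=cam(n)
    if n=='wrist': print('house',house(c))
    im=c['frame']
    if n!='wrist':
        x0,y0=(220,110) if n=='scene' else (280,190)
        cr=cv2.resize(im[y0:y0+100,x0:x0+110],None,fx=3.5,fy=3.5,interpolation=cv2.INTER_CUBIC)
        if n=='scene': A=cr
        else: cv2.imwrite('pics/c8.png',np.hstack([A,cr]))
    else: cv2.imwrite('pics/w8.png',im)
```

```text
t 13.075 pos [ 0.6034 -0.1337  0.1183] ytool -18.31 tilt [-1.9e-03  8.0e-04 -1.0e+00] w 0.0268 F [-0.2 -0.1 -4.5] M [ 0.01  0.03 -0.01]Traceback (most recent call last):
  File "<stdin>", line 5, in <module>
  File "m.py", line 7, in house
    v,u=np.nonzero(m); w=plane(c,np.c_[u,v],.06)
                         ~~~~~^^^^^^^^^^^^^^^^^^
  File "h.py", line 14, in plane
    T=np.array(c['T']); d=rays(c,uv)@T[:3,:3].T
                          ~~~~^^^^^^
  File "h.py", line 7, in rays
    p=cv2.undistortPoints(np.array(uv,float).reshape(-1,1,2),K,np.array(c['D'],float)).reshape(-1,2)
      ~~~~~~~~~~~~~~~~~~~^^^^^^^^^^^^^^^^^^^^^^^^^^^^^^^^^^^^^^^^^^^^^^^^^^^^^^^^^^^^^
cv2.error: OpenCV(4.12.0) /io/opencv/modules/calib3d/src/undistort.dispatch.cpp:347: error: (-215:Assertion failed) CV_IS_MAT(_src) && CV_IS_MAT(_dst) && (_src->rows == 1 || _src->cols == 1) && (_dst->rows == 1 || _dst->cols == 1) && _src->cols + _src->rows - 1 == _dst->rows + _dst->cols - 1 && (CV_MAT_TYPE(_src->type) == CV_32FC2 || CV_MAT_TYPE(_src->type) == CV_64FC2) && (CV_MAT_TYPE(_dst->type) == CV_32FC2 || CV_MAT_TYPE(_dst->type) == CV_64FC2) in function 'cvUndistortPointsInternal'
```

View pics/c8.png

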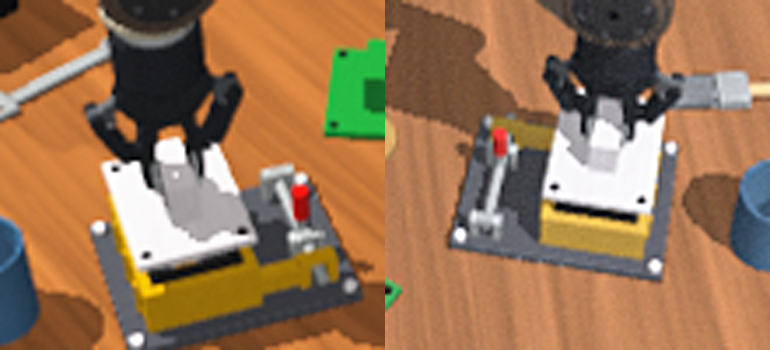

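jog_arm([
  {"dx": 0, "dy": -0.015, "dz": -0.08, "ax": 0, "ay": 0, "az": 0, "gripper": -1},
  {"dx": 0, "dy": -0.015, "dz": -0.14, "ax": 0, "ay": 0, "az": 0, "gripper": -1},
  {"dx": 0, "dy": -0.015, "dz": -0.18, "ax": 0, "ay": 0, "az": 0, "gripper": -1},
  {"dx": 0, "dy": -0.015, "dz": -0.2, "ax": 0, "ay": 0, "az": 0, "gripper": -1},
  {"dx": 0, "dy": -0.015, "dz": -0.21, "ax": 0, "ay": 0, "az": 0, "gripper": -1},
])

```text
t: 13.85
tool_pos: [0.6038, -0.136, 0.1025]
tcp_rot: [2.547, 1.839, 0.0]
contact_force: [-0.2, -0.1, -3.8]
width: 0.0269
gripper_force: 61.1
```

Run:
```python
from m import *
st()
```

```text
t 13.85 pos [ 0.6038 -0.136   0.1025] ytool -18.36 tilt [ 1.e-04 -0.e+00 -1.e+00] w 0.0269 F [-0.2 -0.1 -3.8] M [-0.02 -0.02  0.03]
```

jog_arm([
  {"dx": 0, "dy": 0, "dz": -0.015, "ax": 0, "ay": 0, "az": 0, "gripper": -1},
  {"dx": 0, "dy": 0, "dz": -0.03, "ax": 0, "ay": 0, "az": 0, "gripper": -1},
  {"dx": 0, "dy": 0, "dz": -0.03, "ax": 0, "ay": 0, "az": 0, "gripper": -1},
])

```text
t: 14.22
tool_pos: [0.6036, -0.1358, 0.1001]
tcp_rot: [-2.547, -1.838, 0.0]
contact_force: [-0.9, 0.7, -3.7]
width: 0.0268
gripper_force: 61.4
```

Run:
```python
from m import *
st()
```

```text
t 14.225 pos [ 0.6036 -0.1358  0.1001] ytool -18.36 tilt [-6.e-04  3.e-04 -1.e+00] w 0.0268 F [-0.9  0.7 -3.7] M [0.26 0.25 0.03]
```

jog_arm([
  {"dx": 0, "dy": 0, "dz": -0.015, "ax": 0, "ay": 0, "az": 0, "gripper": -1},
  {"dx": 0, "dy": 0, "dz": -0.03, "ax": 0, "ay": 0, "az": 0, "gripper": -1},
  {"dx": 0, "dy": 0, "dz": -0.03, "ax": 0, "ay": 0, "az": 0, "gripper": -1},
])

```text
t: 14.6
tool_pos: [0.6034, -0.1357, 0.0974]
tcp_rot: [-2.547, -1.838, 0.001]
contact_force: [-2.6, 2.8, -3.7]
width: 0.027
gripper_force: 61.2
```

Run:
```python
from m import *
st()
```

```text
t 14.6 pos [ 0.6034 -0.1357  0.0974] ytool -18.35 tilt [-1.e-03  4.e-04 -1.e+00] w 0.027 F [-2.6  2.8 -3.7] M [0.62 0.74 0.  ]
```

jog_arm([
  {"dx": -0.008, "dy": 0.008, "dz": 0, "ax": 0, "ay": 0, "az": 0, "gripper": -1},
  {"dx": -0.008, "dy": 0.008, "dz": -0.02, "ax": 0, "ay": 0, "az": 0, "gripper": -1},
  {"dx": -0.008, "dy": 0.008, "dz": -0.04, "ax": 0, "ay": 0, "az": 0, "gripper": -1},
  {"dx": -0.008, "dy": 0.008, "dz": -0.04, "ax": 0, "ay": 0, "az": 0, "gripper": -1},
])

```text
t: 15.1
tool_pos: [0.6033, -0.1355, 0.0944]
tcp_rot: [2.547, 1.838, 0.0]
contact_force: [-1.3, 1.1, -5.3]
width: 0.0271
gripper_force: 61.1
```

Run:
```python
from m import *
st()
```

```text
t 15.1 pos [ 0.6033 -0.1355  0.0944] ytool -18.36 tilt [ 4.e-04 -2.e-04 -1.e+00] w 0.0271 F [-1.3  1.1 -5.3] M [0.07 0.13 0.  ]
```

jog_arm([
  {"dx": -0.004, "dy": 0.004, "dz": -0.02, "ax": 0, "ay": 0, "az": 0, "gripper": -1},
  {"dx": -0.004, "dy": 0.004, "dz": -0.04, "ax": 0, "ay": 0, "az": 0, "gripper": -1},
  {"dx": -0.004, "dy": 0.004, "dz": -0.04, "ax": 0, "ay": 0, "az": 0, "gripper": -1},
  {"dx": -0.004, "dy": 0.004, "dz": -0.04, "ax": 0, "ay": 0, "az": 0, "gripper": -1},
])

```text
t: 15.6
tool_pos: [0.6029, -0.135, 0.0914]
tcp_rot: [2.547, 1.838, 0.0]
contact_force: [0.2, 0.8, -3.5]
width: 0.027
gripper_force: 61.1
```

jog_arm([
  {"dx": 0, "dy": 0, "dz": -0.015, "ax": 0, "ay": 0, "az": 0, "gripper": -1},
  {"dx": 0, "dy": 0, "dz": -0.03, "ax": 0, "ay": 0, "az": 0, "gripper": -1},
  {"dx": 0, "dy": 0, "dz": -0.03, "ax": 0, "ay": 0, "az": 0, "gripper": -1},
])

```text
t: 15.98
tool_pos: [0.603, -0.1351, 0.0893]
tcp_rot: [2.547, 1.838, 0.001]
contact_force: [-1.0, 0.3, 3.3]
width: 0.0267
gripper_force: 62.0
```

Run:
```python
from m import *
st()
```

```text
t 15.975 pos [ 0.603  -0.1351  0.0893] ytool -18.36 tilt [ 6.e-04 -2.e-04 -1.e+00] w 0.0267 F [-1.   0.3  3.3] M [0.02 0.28 0.03]
```

jog_arm([
  {"dx": 0, "dy": 0, "dz": -0.015, "ax": 0, "ay": 0, "az": 0, "gripper": -1},
  {"dx": 0, "dy": 0, "dz": -0.03, "ax": 0, "ay": 0, "az": 0, "gripper": -1},
  {"dx": 0, "dy": 0, "dz": -0.045, "ax": 0, "ay": 0, "az": 0, "gripper": -1},
  {"dx": 0, "dy": 0, "dz": -0.055, "ax": 0, "ay": 0, "az": 0, "gripper": -1},
  {"dx": 0, "dy": 0, "dz": -0.055, "ax": 0, "ay": 0, "az": 0, "gripper": -1},
])

```text
t: 16.6
tool_pos: [0.603, -0.1351, 0.0854]
tcp_rot: [2.547, 1.838, 0.001]
contact_force: [-4.2, 0.7, 11.4]
width: 0.0269
gripper_force: 63.1
```

jog_arm([
  {"dx": 0, "dy": 0, "dz": -0.01, "ax": 0, "ay": 0, "az": 0, "gripper": -1},
  {"dx": 0, "dy": 0, "dz": -0.01, "ax": 0, "ay": 0, "az": 0, "gripper": -1},
])

```text
t: 16.85
tool_pos: [0.603, -0.1351, 0.0854]
tcp_rot: [2.546, 1.838, 0.001]
contact_force: [-7.1, 2.3, 18.5]
width: 0.0268
gripper_force: 64.2
```

Run:
```python
from m import *
st()
```

```text
t 16.85 pos [ 0.603  -0.1351  0.0854] ytool -18.36 tilt [ 1.3e-03 -5.0e-04 -1.0e+00] w 0.0268 F [-7.1  2.3 18.5] M [ 0.33  1.18 -0.01]
```

Run:
```python
from m import *
for n in ('scene','side','wrist'):
    c=cam(n); P=cloud(c); hsv=cv2.cvtColor(c['frame'],cv2.COLOR_BGR2HSV);X,Y,Z=P[...,0],P[...,1],P[...,2]
    red=((hsv[...,0]<8)|(hsv[...,0]>172))&(hsv[...,1]>150)&(abs(X-.5)<.06)&(abs(Y+.1)<.07)&(Z>.05)&(Z<.09)
    print(n,'red',red.sum(),np.nanmedian(P[red],0) if red.any() else '')
    a=(hsv[...,1]<60)&(abs(X-.603)<.09)&(abs(Y+.135)<.09)&(Z>.055)&(Z<.08)&(hsv[...,2]>100)
    if a.sum()>50:
        p=P[a]; f=np.linalg.lstsq(np.c_[p[:,:2]-[.603,-.135],np.ones(len(p))],p[:,2],rcond=None)[0]; print('plate slope,z',a.sum(),np.round(f,4))
st()
```

```text
scene red 38 [ 0.5034304  -0.08329314  0.07389275]
plate slope,z 776 [-0.0034 -0.0076  0.0671]
side red 26 [ 0.50108697 -0.09490728  0.08175682]
plate slope,z 586 [ 0.0092 -0.0121  0.0677]
wrist red 1631 [ 0.50682747 -0.08973732  0.07992992]
plate slope,z 22252 [-0.0006 -0.0007  0.0686]
t 17.0 pos [ 0.603  -0.1351  0.0854] ytool -18.35 tilt [ 1.3e-03 -5.0e-04 -1.0e+00] w 0.0268 F [-7.7  1.5 18.9] M [ 0.29  1.12 -0.05]
```

Plate top measures about 68 mm and level, the bolt is home, and the push is steady.

Run:
```python
from rig import arm
print(arm.finish_job())
```

```text
the job is handed in; nothing more can be done
None
```

I handed the job in at about 17 s: the bolt is home in the keeper, and the cover is on the pin, square with the housing and held flush with about 19 N of push. The plate's top measured 68.6 mm, where 68 mm is flush; the hand-in returned no verdict.

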